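# Clamp a display-rail tube in its foot with a U-bolt and wedge keeper

## Robot

A 7-joint arm with a two-finger parallel gripper is mounted at the origin on the work surface; the furniture and walls round the work are solid. World frame = base frame: x ahead of the robot, y to its left, z up, the work surface at z = 0. Lengths are in m, angles in rad, forces in N, time in s.
With the tool pointing down it reaches from about 0.4 to 0.85 m from the base axis. Payload 4.5 kg.
Tool frame: the origin (TCP) lies between the finger pads; the fingertips stand 22 mm ahead of it and the grasp point (between the pads) lies 3 mm ahead of it; z points along the fingers, y is the line along which they close (so a half turn about z gives the same grasp; the last joint's range is limited). The gripper opens to 88 mm and grips with 3 to 60 N. Pads are 18 mm wide; open, the fingers measure 123 mm over their backs; the gripper's body (75 mm by 187 mm) begins 45 mm behind the grasp point.
Start: joints at [-1.142, 0.689, -0.195, 1.565, 0.157, 0.902, -0.215], TCP at [0.24, 0.577, 0.261] pointing down, gripper open.
Joint ranges: [-3.01, 3.01], [-0.46, 2.08], [-1.47, 1.51], [0.13, 2.56], [-1, 4.14], [0.04, 2.09], [-2.66, 2.66]. Speed limits (rad/s): [2.57, 2.57, 3.14, 3.14, 3.14, 3.14, 3.14].

## Interface

Orientations are given as a unit quaternion [w, x, y, z].
In Python, from station import * gives the robot as it stands.
- The arm moves only by the shell command python3 -m jog 'ROWS' [OPENING] [FORCE]. ROWS is JSON, a list of rows, each a list of 2 entries, a list of its own where there are three numbers: the shift along the world's x, y, z in units of 30 mm (1.0 is 30 mm), then the turn about the world's z in units of 6 degrees (1.0 is 6 degrees). In form: [[[tx, ty, tz], twist], ...]. A call has 1 to 12 rows; each row shifts and turns the commanded pose from where the row before left it; what a row does not reach is not made up. A row lasts 1/8 s, in which the tool goes at most 62.5 mm and 10.7 degrees, less where a joint would pass 70% of its speed; a pose out of reach is approached as far as the arm can. A call is refused whole if a number of a shift passes 1 or a number of a turn 1, either way. A call with a gripper value outside its range is refused whole. OPENING is the opening, from -1 (shut) to 1 (fully open), set as the call begins (- or left out, the last holds). The fingers move at their own pace and stop on an object; FORCE is the grip in N (left out, the last holds). Time passes only in rows, so rows that do not move let the fingers close. It gives the time, the measured TCP pose, the force, the opening and the grip force at its end, in the units of the state.
- read_state(): the state, without advancing time (a new reading comes with each control period).
- grab_frame(name): name is "scene" or "top" or "wrist"; returns a dict with "img" (400x640x3 uint8, red, green, blue), "fx", "fy", "cx", "cy" (pixels), "cam_to_world" (4x4, takes a point from camera to world coordinates). Camera axes: x right, y up, looking along -z (the intrinsics and any distortion apply to the point x, -y, -z); pixel columns grow to the right and rows downward; lengths in m; the calibration is good to about 2 mm. A picture is of the moment at which its call begins. There is no depth.
- hand_in(): hands the job in; it is judged then, once.
The state is a dict: "clock": time; "joints": joint angles; "dq": joint speeds; "joint_efforts": joint torques, N m; "tcp_pos": TCP position; "tool_rot": TCP orientation; "force": force on the tool from outside, world axes, zero at the start; "torque": the same for the moment, N m; "finger_gap": opening from 0.0 (shut) to 1.0 (fully open); "finger_force": force on a finger pad.
Only numpy, scipy, OpenCV 4.12 (cv2) and the standard library are available. Lean on these libraries where they do the work, as an engineer would, in place of code of your own. Each camera call takes 0.05 s, during which the arm holds its last target. There are 200 camera calls.

## Task

Clamp the rail tube to its foot: from the wooden stand take the one U-bolt that fits over the tube and into the two holes of the steel bridge, and pass both its legs round the tube and down through the holes at once until its bow rests on the tube. Then push the upright tab of the wedge keeper under the bridge fully in to its stop, so that the U-bolt is drawn down tight on the tube. Feel for the holes and press gently instead of forcing anything (the bridge may be screwed down a little off the middle of the foot), keep the tube in its cradles, leave the other two U-bolts standing where they are, do not disturb the other things on the table, and let go of everything at the end.

Things in the scene. Friction and masses are not known exactly. Their poses are not given: they have to be found in the camera images.
- rail_foot: Grey steel foot of a display rail, fixed to the table: base plate 124 (x) x 156 (y) x 6 mm. Origin: centre of its underside; z up, y along the tube. At y = -62 and +62 mm rubber-lined V cradles (20 mm along y, 60 along x, 44 high) carry the tube over x = 0; the rubber gives about 1 mm for 6 N. A steel bridge across the middle (104 (x) x 64 (y) mm) has the two holes.
- bridge_mid (a point): Middle of the foot at the level of the bridge's top face, z = 34.5 mm; axes of the foot. The bridge plate is 5 mm thick; its two through holes, 11.5 mm wide, lie at x = -20 and +20 mm. The bridge is screwed through slots, so both holes sit together anywhere from y = -12 to +12 mm: no reading shows this, it differs each time and must be felt or looked for.
- keeper (a joint): Wedge keeper, a steel keyhole plate sliding under the bridge along the foot's +x (m): 0 = out, holes open; 0.016 = in, at its stop. Sliding friction 4 N; with the U-bolt's bow on the tube its ramps catch the leg necks and draw the U-bolt down, taking 8 to 12 N up to the stop. A U-bolt standing over about 1 mm too high blocks it. It stays where it is left.
- tab_push (a point): Where to push the keeper's upright tab when the keeper is at 0: outer face of the tab at x = -78 mm, 45 mm above the foot's underside, axes of the foot; push along +x. The tab is 8 mm thick (x), 40 mm wide along y, spans z = 26 to 58 mm and moves in 16 mm. It sits centred on the bridge, so up to 12 mm off this point along y.
- tube: Aluminium tube with black end plugs, 27 mm in diameter, 208 mm long, lying loose in both cradles. Origin: its middle, on the axis; the axis is its y. The axis lies about 53 mm above the foot's underside.
- ubolt: The U-bolt that fits: bare forged steel, 84 mm high, 0.14 to 0.24 kg, standing in a slot of the stand. Two 10 mm round legs 40 mm apart along x (30 mm clear), ends chamfered to 6 mm over 3 mm, 5 mm necks 15.5 to 22 mm up. Origin: midway between the leg ends, z up. Origin above the foot's underside: 34.5 mm standing on the bridge beside the holes, 10 mm bow on tube, about 8.5 mm drawn tight.
- ubolt_boss (a point): Middle of the flat-sided forged boss on the fitting U-bolt's crown, 72 mm above its leg ends, the place to grip from above: 12 mm thick along y, 24 mm wide along x, from 60 to 84 mm above the leg ends. Axes of the U-bolt.
- ubolt_bow (a point): Underside of the fitting U-bolt's bow at its middle, 57 mm above the leg ends; this comes to rest on the top of the tube. Keep the fingertips above it.
- ubolt_small: U-bolt of the same make, too narrow for the tube: legs 30 mm apart, 79 mm high. Origin: midway between the leg ends; x from leg to leg, z up.
- ubolt_large: U-bolt of the same make, too wide for the holes: legs 52 mm apart, 90 mm high. Origin: midway between the leg ends; x from leg to leg, z up.
- stand: Light wooden block, fixed, 94 (x) x 160 (y) mm, 30 mm high. Three open slots along x at y = -50, 0 and +50 mm, each 76 mm long, 11.8 mm wide, 22 mm deep; the three U-bolts stand in them, legs down, in any order. Origin: centre of its underside, z up.
- tape_roll: Bystander: roll of yellow tape lying flat, 102 mm across, 18 mm high. Origin: centre of its underside.
- adapter: Bystander: black mains adapter, 85 by 78 mm, 30 mm high. Origin: centre of its underside.

How it is judged:
By the outcome, as a careful person would: the job done as asked, in the order asked, and still so for the second after the job is handed in, with the robot touching nothing.
It also fails if it takes over 64 s, if anything falls off the work surface, if the arm or the gripper's body presses on something with over 40 N, if the wrist force passes 120 N, or if a joint passes its speed limit or range.

## Working session

There is one attempt and no reset: what is moved stays moved. The work goes in short steps, Python scripts to look and compute and a shell command to move; the robot and the scene stay as the last step left them, time stands still between calls to the robot, and variables do not carry over. Pictures are saved under pics/ and viewed, at most 10 in all, crops included, and the job is handed in when it is done.

```bash
mkdir -p pics; ls; cat > h.py <<'E'
from station import *
import numpy as np, cv2
def save(f,n): cv2.imwrite('pics/'+n, cv2.cvtColor(f['img'],cv2.COLOR_RGB2BGR))
E
python3 - <<'E'
from h import *
import pickle
s=read_state(); print(s)
for n in ("scene","top"):
    f=grab_frame(n); save(f,n+'0.png'); pickle.dump(f,open(n+'.pkl','wb')); print(n,{k:np.round(v,4) if k!='img' else 0 for k,v in f.items()})
E
```

```text
pics
{'clock': 0.0, 'joints': array([-1.14219149,  0.68996096, -0.19452418,  1.56633958,  0.15733283,
        0.90254862, -0.21511871]), 'dq': array([-0.00318563,  0.00099334,  0.00076073,  0.00228207,  0.00217056,
       -0.00012378, -0.00187022]), 'joint_efforts': array([-3.40539918e-04, -5.27570415e+01, -1.26737293e+00, -1.53433925e+01,
       -5.26435452e-02,  6.50263115e-03,  1.73905050e-04]), 'tcp_pos': array([0.24020891, 0.57634281, 0.25992585]), 'tool_rot': array([-1.01523532e-04,  1.96076993e-01,  9.80588062e-01, -9.24580298e-04]), 'force': array([-0.45966159,  0.76158013, -0.16754218]), 'torque': array([ 0.03499337,  0.00729904, -0.01611605]), 'finger_force': 0.0, 'finger_gap': 0.9972802420705918}
scene {'img': 0, 'fx': np.float64(428.6243), 'fy': np.float64(428.6243), 'cx': np.float64(319.25), 'cy': np.float64(203.9847), 'cam_to_world': array([[ 0.679 ,  0.3585, -0.6406, -0.2053],
       [-0.7339,  0.3099, -0.6044, -0.7475],
       [-0.0182,  0.8806,  0.4735,  0.5334],
       [ 0.    ,  0.    ,  0.    ,  1.    ]])}
top {'img': 0, 'fx': np.float64(402.5138), 'fy': np.float64(402.5138), 'cx': np.float64(317.7544), 'cy': np.float64(192.6771), 'cam_to_world': array([[ 0.0213,  0.9802, -0.1967,  0.2059],
       [-0.9996,  0.0168, -0.0245, -0.1894],
       [-0.0207,  0.1971,  0.9802,  0.9237],
       [ 0.    ,  0.    ,  0.    ,  1.    ]])}
```

View pics/top0.png

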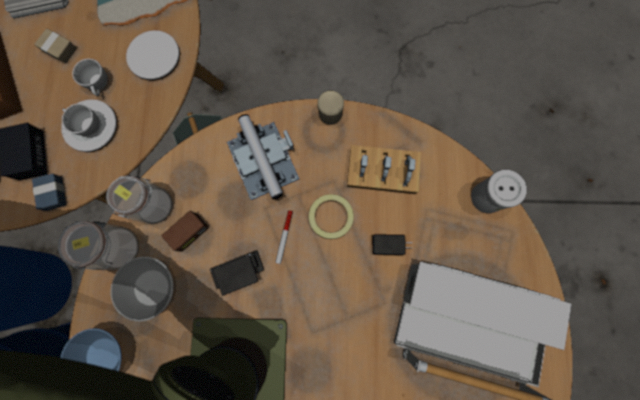

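View pics/scene0.png

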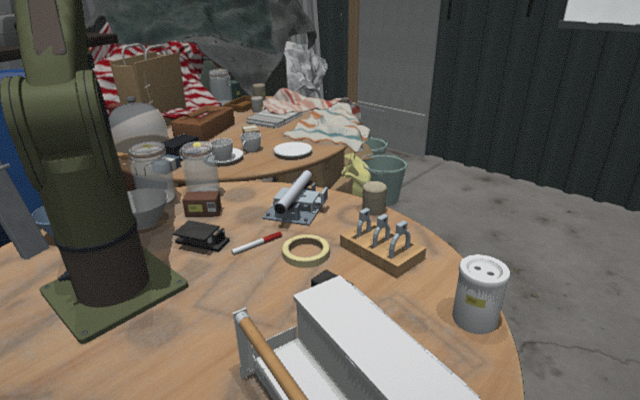

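```bash
python3 - <<'E'
import cv2,numpy as np
t=cv2.imread('pics/top0.png'); s=cv2.imread('pics/scene0.png')
c=lambda im,x,y,w,h,k: cv2.resize(im[y:y+h,x:x+w],None,fx=k,fy=k,interpolation=cv2.INTER_CUBIC)
a=c(t,222,106,80,100,5);b=c(t,340,140,80,60,5);d=c(s,260,165,80,60,5);e=c(s,340,200,90,75,400/90)
b=cv2.resize(b,(400,300));e=cv2.resize(e,(400,300))
L=cv2.resize(c(t,222,106,80,60*1,5),(400,300))
L=c(t,222,110,80,90,5)[:450]
m=np.zeros((600,800,3),np.uint8); m[:450,:400]=L[:450]; m[:300,400:]=b; m[300:,400:]=e
cv2.imwrite('pics/m0.png',m)
E
```

```text
(no output)
```

View pics/m0.png

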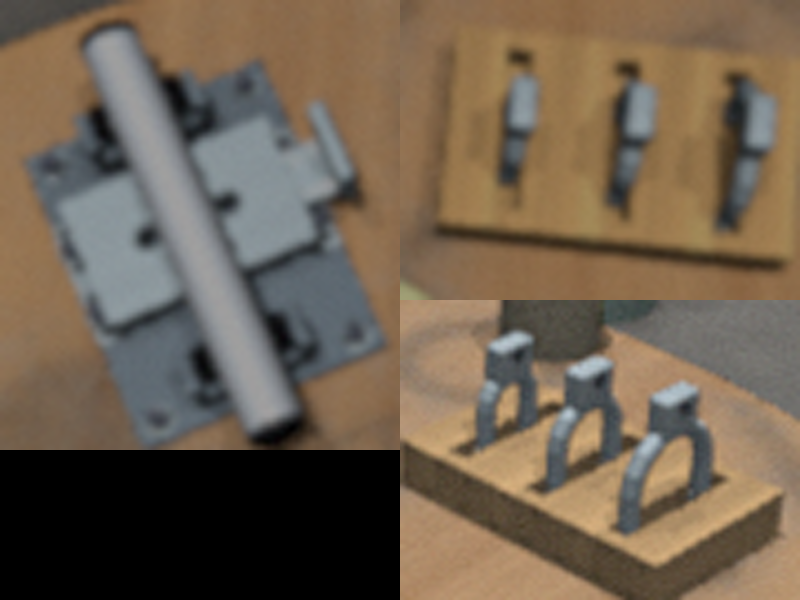

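```bash
cat >> h.py <<'E'
from scipy.optimize import least_squares
def ray(f,px,z):
    T=f['cam_to_world']; d=np.array([(px[0]-f['cx'])/f['fx'],-(px[1]-f['cy'])/f['fy'],-1.]); d=T[:3,:3]@d; o=T[:3,3]
    return (o+d*(z-o[2])/d[2])
def proj(f,P):
    T=f['cam_to_world']; p=(np.atleast_2d(P)-T[:3,3])@T[:3,:3]
    return np.c_[f['cx']-f['fx']*p[:,0]/p[:,2], f['cy']+f['fy']*p[:,1]/p[:,2]]
def fit(views,x0):
    # views: list of (frame, pts_local Nx3, pixels Nx2); x=[X,Y,yaw]
    def r(x):
        c,s=np.cos(x[2]),np.sin(x[2]);R=np.array([[c,-s,0],[s,c,0],[0,0,1]])
        return np.concatenate([(proj(f,np.array(L)@R.T+[x[0],x[1],0])-np.array(p)).ravel() for f,L,p in views])
    q=least_squares(r,x0,loss='soft_l1'); return q.x,r(q.x).reshape(-1,2)
E
python3 - <<'E'
from h import *; import pickle
f=pickle.load(open('top.pkl','rb')); c=lambda x,y,k=5,o=(222,110):(x/k+o[0],y/k+o[1])
# foot plate corners z=.006: right-top(262,62) right-bot(383,345) left-bot(147,445) left-top(25,160)
# foot x -> image left ; y-> image down
L=[[-.062,-.078,.006],[-.062,.078,.006],[.062,.078,.006],[.062,-.078,.006]]
P=[c(262,62),c(383,345),c(147,445),c(25,160)]
x,r=fit([(f,L,P)],[.55,.1,1.3]); print('foot',x,np.degrees(x[2])); print(r)
for p in [c(150,237),c(228,200)]:
    w=ray(f,p,.0345); d=w[:2]-x[:2]; cs,sn=np.cos(x[2]),np.sin(x[2]); print('hole',w,d@[cs,sn],d@[-sn,cs])
c=lambda u,v:c0(u,v)
c0=lambda u,v:((u-400)/5+340, v/5+140)
L=[[.047,.08,.03],[.047,-.08,.03],[-.047,-.08,.03],[-.047,.08,.03]]
P=[c0(455,27),c0(810,50),c0(785,262),c0(437,230)]
x,r=fit([(f,L[:1]+L[2:],P[:1]+P[2:])],[.5,-.1,0]); print('stand',x,np.degrees(x[2]),r)
cs,sn=np.cos(x[2]),np.sin(x[2])
print('boss tops px exp mid z=.092:',ray(f,c0(640,105),.092), 'slot mid',x[:2])
E
```

```text
foot [ 0.46646104 -0.03448198  2.00556246] 114.91026450708948
[[-0.00404165 -0.74193069]
 [ 1.17365302  0.07432822]
 [-0.58572132  1.16646776]
 [-0.26838521 -0.33960979]]
hole [ 0.46455222 -0.01395499  0.0345    ] 0.019421325054794 -0.006914688448109889
hole [ 0.48283286 -0.04915925  0.0345    ] -0.020207607189850582 -0.008666682768012406
stand [ 0.44322927 -0.31676282 -0.0874745 ] -5.011919516421969 [[-0.20370621  0.47683583]
 [ 0.73517549  0.12991968]
 [-0.43946093 -0.68420621]]
boss tops px exp mid z=.092: [ 0.44428901 -0.31702022  0.092     ] slot mid [ 0.44322927 -0.31676282]
```

```bash
python3 -m jog '[[[0.6,-1,0],0.3],[[0.6,-1,0],0.3],[[0.6,-1,0],0.3],[[0.6,-1,0],0.3],[[0.6,-1,0],0.3],[[0.6,-1,0],0.3],[[0.6,-1,0],0.3],[[0.6,-1,0],0.3],[[0.6,-1,0],0.3],[[0.6,-1,0],0.3]]' -0.32 20; python3 -m jog '[[[0.15,-1,0],0],[[0.15,-1,0],0],[[0.15,-1,0],0],[[0.15,-1,0],0],[[0.15,-1,0],0],[[0.15,-1,0],0],[[0.15,-1,0],0],[[0.15,-1,0],0],[[0,0,0],0],[[0,0,0],0]]'
python3 - <<'E'
from h import *; import pickle
f=grab_frame('wrist'); save(f,'w1.png'); pickle.dump(f,open('w1.pkl','wb')); print(f['cam_to_world'],f['fx'],f['cx'],f['cy'])
x=[.4665,-.0345,2.0056]
E
```

```text
clock: 1.35
tcp_pos: [0.4207, 0.2758, 0.2605]
tool_rot: [-0.0, 0.04, 0.999, -0.0]
force: [0.9, 0.1, -0.0]
finger_gap: 0.339
finger_force: 0.0
clock: 2.6
tcp_pos: [0.4563, 0.0378, 0.2607]
tool_rot: [-0.0, 0.04, 0.999, 0.0]
force: [0.3, 0.8, -0.0]
finger_gap: 0.336
finger_force: 0.0
[[ 0.07945197 -0.94931163 -0.3041296   0.37836828]
 [ 0.99683795  0.07603659  0.02307674  0.04265878]
 [ 0.00121797 -0.30500142  0.95235112  0.38533002]
 [ 0.          0.          0.          1.        ]] 345.67869328278175 318.3321574787309 200.18137667272606
```

View pics/w1.png

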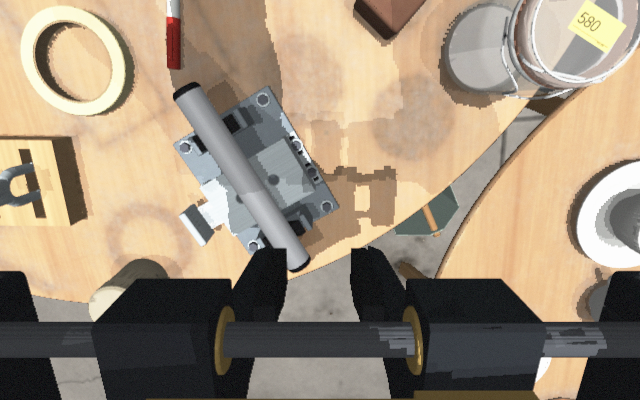

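```bash
python3 - <<'E'
import cv2
t=cv2.imread('pics/w1.png')[70:280,160:360]
cv2.imwrite('pics/w1c.png',cv2.resize(t,None,fx=2.85,fy=2.85,interpolation=cv2.INTER_CUBIC))
E
```

```text
(no output)
```

View pics/w1c.png

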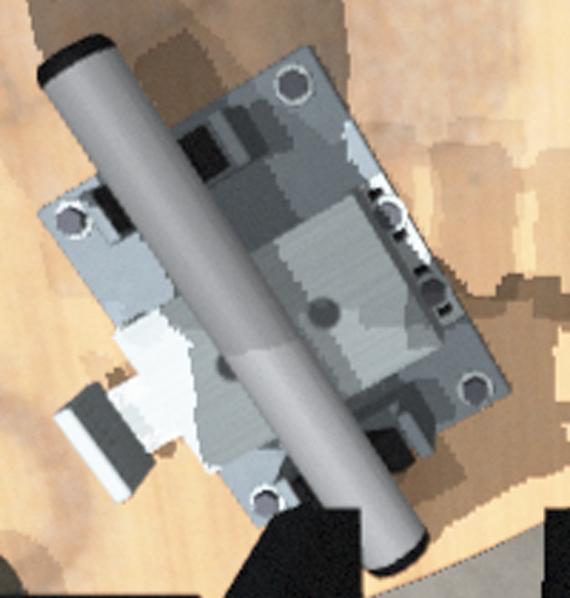

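```bash
cat > m1.py <<'E'
from h import *; import pickle
f=pickle.load(open('top.pkl','rb')); w=pickle.load(open('w1.pkl','rb'))
c=lambda x,y:(x/5+222,y/5+110); d=lambda x,y:(x/2.85+160,y/2.85+70)
L=[[-.062,-.078,.006],[-.062,.078,.006],[.062,.078,.006],[.062,-.078,.006]]
P=[c(262,62),c(383,345),c(147,445),c(25,160)]
L2=[L[2],L[1],L[3],L[0]]; P2=[d(305,45),d(38,212),d(511,388),d(258,525)]
for v in ([(w,L2,P2)],[(f,L,P),(w,L2,P2)]):
    x,r=fit(v,[.466,-.034,2.005]); print('foot',x,np.degrees(x[2])); print(np.abs(r).max())
    cs,sn=np.cos(x[2]),np.sin(x[2]); 
    for nm,F,p in (('w+',w,d(323,313)),('w-',w,d(226,372)),('t+',f,c(150,237)),('t-',f,c(228,200))):
        q=ray(F,p,.0345); e=q[:2]-x[:2]; print(nm,q.round(4),(e@[cs,sn]).round(4),(e@[-sn,cs]).round(4))
    for p in (d(95,383),d(155,460),d(55,410),d(122,500)):
        q=ray(w,p,.058); e=q[:2]-x[:2]; print('tab',(e@[cs,sn]).round(4),(e@[-sn,cs]).round(4))
E
python3 m1.py
```

```text
foot [ 0.46612965 -0.03176111  2.0175038 ] 115.5944530390573
1.5569206149666286
w+ [ 0.4644 -0.011   0.0345] 0.0195 -0.0074
w- [ 0.4841 -0.0498  0.0345] -0.024 -0.0084
t+ [ 0.4646 -0.014   0.0345] 0.0167 -0.0063
t- [ 0.4828 -0.0492  0.0345] -0.0229 -0.0075
tab -0.0573 0.015
tab -0.0561 -0.0194
tab -0.0755 0.014
tab -0.0756 -0.0262
foot [ 0.46630887 -0.03217023  2.01507313] 115.45518571654458
1.8373828958441152
w+ [ 0.4644 -0.011   0.0345] 0.02 -0.0074
w- [ 0.4841 -0.0498  0.0345] -0.0236 -0.0084
t+ [ 0.4646 -0.014   0.0345] 0.0172 -0.0062
t- [ 0.4828 -0.0492  0.0345] -0.0224 -0.0076
tab -0.0569 0.0149
tab -0.0556 -0.0195
tab -0.0751 0.0138
tab -0.0751 -0.0264
```

```bash
python3 -m jog '[[[0,-1,0],0],[[0,-1,0],0],[[0,-1,0],0],[[0,-1,0],0],[[0,-1,0],0],[[0,-1,0],0],[[0,-1,-0.4],0],[[0,-1,-0.4],0],[[-0.1,-1,-0.4],0],[[-0.1,-1,-0.4],0],[[-0.1,-1,-0.5],0],[[-0.1,-0.8,-0.5],0]]'; python3 -m jog '[[[0,0,0],0],[[0,0,0],0]]'
python3 - <<'E'
from h import *; import pickle
f=grab_frame('wrist'); pickle.dump(f,open('w2.pkl','wb')); print(f['cam_to_world']); save(f,'w2.png')
E
```

```text
clock: 4.15
tcp_pos: [0.445, -0.3172, 0.1822]
tool_rot: [0.0, 0.04, 0.999, 0.0]
force: [0.4, -0.3, 0.3]
finger_gap: 0.341
finger_force: 0.0
clock: 4.4
tcp_pos: [0.4452, -0.3154, 0.183]
tool_rot: [0.0, 0.039, 0.999, 0.001]
force: [0.2, 0.9, 0.4]
finger_gap: 0.342
finger_force: 0.0
[[ 0.07818495 -0.94915018 -0.30496072  0.36715985]
 [ 0.99693741  0.07496107  0.02228545 -0.310667  ]
 [ 0.00170794 -0.30576914  0.95210415  0.30759535]
 [ 0.          0.          0.          1.        ]]
```

View pics/w2.png

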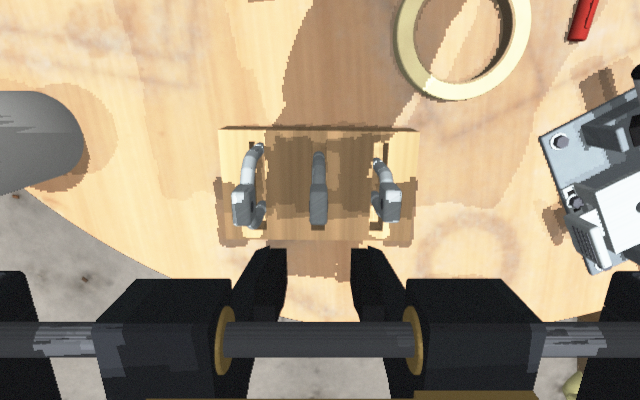

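```bash
python3 - <<'E'
from h import *; import pickle,cv2
f=pickle.load(open('w2.pkl','rb'))
print(ray(f,(319,205),.092),ray(f,(319,186),.092),ray(f,(318,224),.092))
d=lambda p:ray(f,p,.03)
for p in ((219,130),(418,131),(413,247),(221,247)): print(d(p))
im=cv2.imread('pics/w2.png')[110:260,200:440]; cv2.imwrite('pics/w2c.png',cv2.resize(im,None,fx=3.3,fy=3.3,interpolation=cv2.INTER_CUBIC))
E
```

```text
[ 0.43957004 -0.31553563  0.092     ] [ 0.42664878 -0.31452996  0.092     ] [ 0.45290498 -0.31724541  0.092     ]
[ 0.39172546 -0.39097407  0.03      ]
[ 0.40485977 -0.23387957  0.03      ]
[ 0.50590067 -0.23729491  0.03      ]
[ 0.49252611 -0.40606872  0.03      ]
```

View pics/w2c.png

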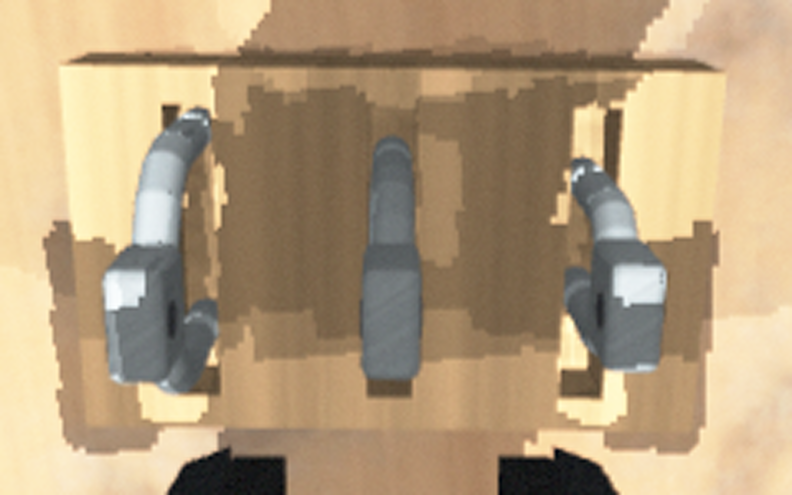

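```bash
python3 -m jog '[[[-0.13,0,-0.6],0],[[0,0,-0.8],0],[[0,0,-0.8],0],[[0,0,-0.6],0],[[0,0,-0.25],0],[[0,0,0],0],[[0,0,0],0]]';  python3 -m jog '[[[0,0,0],0],[[0,0,0],0],[[0,0,0],0],[[0,0,0],0]]' -1 30
```

```text
clock: 5.32
tcp_pos: [0.4411, -0.317, 0.0921]
tool_rot: [0.001, 0.04, 0.999, -0.0]
force: [0.3, 0.0, 0.5]
finger_gap: 0.337
finger_force: 0.0
clock: 5.82
tcp_pos: [0.4407, -0.317, 0.0916]
tool_rot: [0.0, 0.04, 0.999, -0.0]
force: [-0.4, 1.7, 4.7]
finger_gap: 0.133
finger_force: 29.7
```

```bash
python3 -m jog '[[[0,0,0.4],0],[[0,0,0.8],0],[[0,0,1],0],[[0,0,0.8],0],[[0,0.3,0.4],0],[[0.05,0.6,0],-0.5],[[0.1,0.9,0],-0.9],[[0.1,0.9,0],-0.9],[[0.1,0.9,0],-0.9],[[0.1,0.9,0],-0.9],[[0.1,0.9,0],-0.9],[[0.1,0.9,0],-0.9]]';  python3 -m jog '[[[0.1,0.9,0],-0.9],[[0.1,0.9,0],-0.9],[[0.1,0.8,0],-0.9],[[0.1,0.5,0],-0.9],[[0.1,0.1,0],-0.5],[[0,0,0],0],[[0,0,0],0],[[0,0,0],0]]'
python3 - <<'E'
from h import *; import pickle
for n in('wrist','top','scene'):
    f=grab_frame(n); pickle.dump(f,open('h_%s.pkl'%n,'wb')); save(f,'h_%s.png'%n)
w=cv2.imread('pics/h_wrist.png');t=cv2.imread('pics/h_top.png')[100:200,220:320];s=cv2.imread('pics/h_scene.png')[130:230,255:355]
m=np.zeros((400,800,3),np.uint8); m[:400,:400]=cv2.resize(t,(400,400),interpolation=2); m[:,400:]=cv2.resize(s,(400,400),interpolation=2)
cv2.imwrite('pics/h_m.png',np.vstack([m])); cv2.imwrite('pics/h_wc.png',w)
E
```

```text
clock: 7.32
tcp_pos: [0.4593, -0.1264, 0.193]
tool_rot: [-0.001, 0.343, 0.939, 0.0]
force: [0.8, 0.5, -3.0]
finger_gap: 0.133
finger_force: 29.7
clock: 8.32
tcp_pos: [0.4747, -0.0328, 0.1932]
tool_rot: [-0.0, 0.535, 0.845, -0.0]
force: [0.1, -0.5, -1.9]
finger_gap: 0.137
finger_force: 29.7
```

View pics/h_wrist.png

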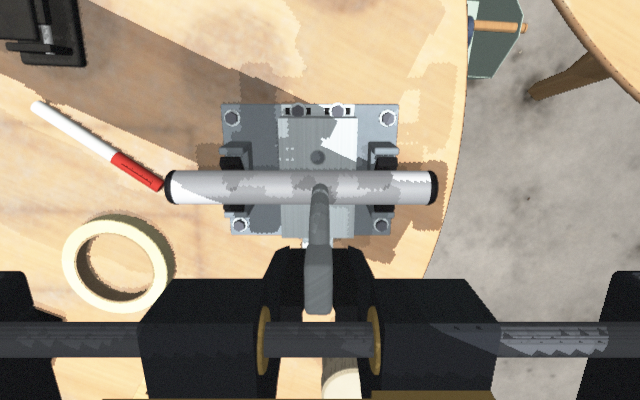

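```bash
cat > m2.py <<'E'
from h import *; import pickle
w=pickle.load(open('h_wrist.pkl','rb')); T=w['cam_to_world']; print('camx deg',np.degrees(np.arctan2(T[1,0],T[0,0])))
L=[[.062,.078,.006],[.062,-.078,.006],[-.062,.078,.006],[-.062,-.078,.006]]
P=[(223,104),(398,104),(231,237),(387,237)]
x,r=fit([(w,L,P)],[.466,-.034,2.005]); print('foot',x,np.degrees(x[2]),r.round(1).tolist())
cs,sn=np.cos(x[2]),np.sin(x[2])
def loc(p,z):
    q=ray(w,p,z); e=q[:2]-x[:2]; return q.round(4),(e@[cs,sn]).round(4),(e@[-sn,cs]).round(4)
print('hole',loc((318,157),.0345)); print('bridge edges',loc((278,140),.0345),loc((356,140),.0345))
print('tip',loc((322,190),.1096))
tcp=read_state()['tcp_pos']; e=tcp[:2]-x[:2]; print('tcp',tcp,e@[cs,sn],e@[-sn,cs])
for a in(1,-1):
  print('tip px predicted',proj(w,[tcp[0]+a*.02*cs,tcp[1]+a*.02*sn,.1096]))
print('tube ends',loc((168,187),.053),loc((434,187),.053))
E
python3 m2.py
python3 - <<'E'
import cv2
t=cv2.imread('pics/h_wrist.png')[95:315,210:410]
cv2.imwrite('pics/h_wc.png',cv2.resize(t,None,fx=2.7,fy=2.7,interpolation=2))
E
```

```text
camx deg 25.355161385888895
foot [ 0.46668877 -0.03347525  2.00990202] 115.1589028314477 [[-3.3, 0.6], [0.9, 1.2], [-0.8, -1.1], [2.5, -0.7]]
hole (array([ 0.4645, -0.0107,  0.0345]), np.float64(0.0216), np.float64(-0.0077))
bridge edges (array([ 0.429 , -0.012 ,  0.0345]), np.float64(0.0354), np.float64(0.025)) (array([0.4865, 0.0152, 0.0345]), np.float64(0.0357), np.float64(-0.0386))
tip (array([ 0.4697, -0.0158,  0.1096]), np.float64(0.0148), np.float64(-0.0102))
tcp [ 0.47487045 -0.03244497  0.19324779] -0.0025457438605339705 -0.007843503002895026
tip px predicted [[318.24721305 185.83445325]]
tip px predicted [[318.0439624  244.38357364]]
tube ends (array([ 0.3656, -0.0803,  0.053 ]), np.float64(0.0006), np.float64(0.1114)) (array([0.5566, 0.0102, 0.053 ]), np.float64(0.0013), np.float64(-0.0999))
```

View pics/h_wc.png

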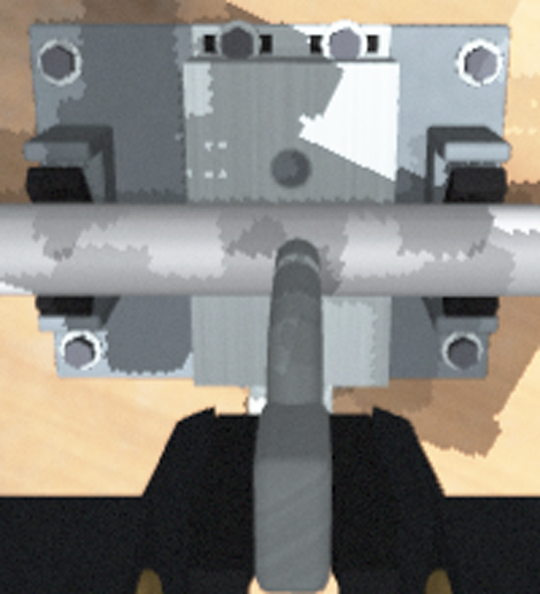

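```bash
python3 -m jog '[[[-0.07,0.08,0],0],[[0,0,-0.6],0],[[0,0,-0.6],0],[[0,0,0],0],[[0,0,0],0]]'; python3 -m jog '[[[0,0,-0.2],0],[[0,0,-0.2],0],[[0,0,-0.2],0],[[0,0,0],0]]';python3 -m jog '[[[0,0,-0.15],0],[[0,0,-0.15],0],[[0,0,0],0],[[0,0,0],0]]'; python3 - <<'E'
from h import *
s=read_state(); print(s['force'],s['torque'],s['tcp_pos'])
f=grab_frame('wrist'); save(f,'d1.png'); cv2.imwrite('pics/d1c.png',cv2.resize(f['img'][90:310,200:440,::-1],None,fx=2.7,fy=2.7,interpolation=2))
E
```

```text
clock: 9.1
tcp_pos: [0.4731, -0.0296, 0.1577]
tool_rot: [0.0, 0.535, 0.845, 0.0]
force: [-0.3, 0.0, -1.7]
finger_gap: 0.133
finger_force: 29.7
clock: 9.6
tcp_pos: [0.4725, -0.0296, 0.1387]
tool_rot: [-0.0, 0.534, 0.845, -0.0]
force: [-0.5, 0.7, -2.1]
finger_gap: 0.136
finger_force: 29.7
clock: 10.1
tcp_pos: [0.4727, -0.0295, 0.1302]
tool_rot: [-0.0, 0.534, 0.845, -0.0]
force: [0.2, 1.2, -2.6]
finger_gap: 0.132
finger_force: 29.7
[ 0.19879859  1.16257268 -2.64282288] [ 0.14149362  0.16326121 -0.00507577] [ 0.47268322 -0.02953026  0.13015144]
```

```bash
python3 -m jog '[[[0,0,-0.15],0],[[0,0,-0.15],0],[[0,0,0],0]]'; python3 -m jog '[[[0,0,-0.07],0],[[0,0,-0.07],0],[[0,0,0],0]]';python3 -m jog '[[[0,0,-0.07],0],[[0,0,0],0],[[0,0,0],0]]'
```

```text
clock: 10.52
tcp_pos: [0.4728, -0.0297, 0.1208]
tool_rot: [-0.0, 0.534, 0.845, -0.0]
force: [-0.1, 0.6, -3.3]
finger_gap: 0.134
finger_force: 29.7
clock: 10.9
tcp_pos: [0.4728, -0.0296, 0.1169]
tool_rot: [-0.0, 0.534, 0.845, -0.0]
force: [-0.3, 1.3, -2.8]
finger_gap: 0.132
finger_force: 29.7
clock: 11.28
tcp_pos: [0.4722, -0.0294, 0.1147]
tool_rot: [-0.001, 0.534, 0.845, -0.0]
force: [-1.8, 2.1, -1.4]
finger_gap: 0.138
finger_force: 29.8
```

```bash
python3 -m jog '[[[-0.01,0.02,0],0],[[0,0,-0.07],0],[[0,0,0],0],[[0,0,0],0]]'
```

```text
clock: 11.78
tcp_pos: [0.4722, -0.0291, 0.1127]
tool_rot: [-0.0, 0.535, 0.845, -0.0]
force: [-4.1, 1.8, -3.7]
finger_gap: 0.134
finger_force: 29.9
```

```bash
python3 -m jog '[[[-0.03,0.015,0],0],[[0,0,0],0],[[0,0,0],0]]';python3 -m jog '[[[0,0,-0.07],0],[[0,0,0],0],[[0,0,0],0]]'
```

```text
clock: 12.15
tcp_pos: [0.4719, -0.0288, 0.1129]
tool_rot: [0.0, 0.535, 0.845, 0.0]
force: [-2.3, 0.6, -2.8]
finger_gap: 0.132
finger_force: 29.9
clock: 12.52
tcp_pos: [0.4719, -0.0286, 0.1107]
tool_rot: [0.0, 0.534, 0.845, 0.0]
force: [-1.8, 0.1, -2.2]
finger_gap: 0.136
finger_force: 29.9
```

Sliding in. Continue down with a small trim.

```bash
python3 -m jog '[[[-0.02,0,-0.07],0],[[0,0,-0.07],0],[[0,0,0],0]]';python3 -m jog '[[[0,0,-0.1],0],[[0,0,-0.1],0],[[0,0,0],0]]'
```

```text
clock: 12.9
tcp_pos: [0.4716, -0.0287, 0.1064]
tool_rot: [0.0, 0.535, 0.845, 0.0]
force: [-0.3, 0.0, -1.9]
finger_gap: 0.134
finger_force: 29.9
clock: 13.28
tcp_pos: [0.4711, -0.0287, 0.1003]
tool_rot: [-0.0, 0.534, 0.845, -0.0]
force: [0.6, 0.7, -2.9]
finger_gap: 0.129
finger_force: 29.9
```

```bash
python3 -m jog '[[[0,0,-0.08],0],[[0,0,-0.08],0],[[0,0,0],0]]';python3 -m jog '[[[0,0,-0.05],0],[[0,0,0],0],[[0,0,0],0]]';python3 -m jog '[[[0,0,-0.04],0],[[0,0,0],0],[[0,0,0],0]]'
```

```text
clock: 13.65
tcp_pos: [0.471, -0.0286, 0.0956]
tool_rot: [-0.0, 0.534, 0.845, -0.0]
force: [0.2, -0.2, -2.3]
finger_gap: 0.134
finger_force: 29.9
clock: 14.02
tcp_pos: [0.4711, -0.0286, 0.0943]
tool_rot: [0.0, 0.534, 0.845, 0.0]
force: [-0.0, -0.5, -3.0]
finger_gap: 0.132
finger_force: 29.9
clock: 14.4
tcp_pos: [0.4712, -0.0286, 0.0932]
tool_rot: [0.0, 0.534, 0.845, 0.0]
force: [-0.5, -0.0, 1.5]
finger_gap: 0.131
finger_force: 29.9
```

```bash
python3 -m jog '[[[0,0,-0.03],0],[[0,0,0],0],[[0,0,0],0]]';python3 -m jog '[[[0,0,0.0],0],[[0,0,0],0],[[0,0,0],0]]' -0.4; python3 -m jog '[[[0,0,0.4],0],[[0,0,1],0],[[0,0,1],0],[[0,0,0.4],0],[[0,0,0],0],[[0,0,0],0]]' -1 10
python3 - <<'E'
from h import *
f=grab_frame('wrist'); save(f,'e1.png'); import pickle; pickle.dump(f,open('e1.pkl','wb')); print(read_state()['joints'])
a=f['img'][60:340,170:470,::-1]; cv2.imwrite('pics/e1c.png',cv2.resize(a,None,fx=2.1,fy=2.1,interpolation=2))
E
```

```text
clock: 14.78
tcp_pos: [0.4712, -0.0286, 0.0924]
tool_rot: [0.0, 0.535, 0.845, 0.0]
force: [-0.5, 0.6, 4.7]
finger_gap: 0.136
finger_force: 29.9
clock: 15.15
tcp_pos: [0.471, -0.0286, 0.092]
tool_rot: [-0.0, 0.535, 0.845, -0.0]
force: [-0.8, 0.4, 0.6]
finger_gap: 0.3
finger_force: 0.0
clock: 15.9
tcp_pos: [0.4706, -0.0286, 0.1755]
tool_rot: [-0.001, 0.534, 0.845, -0.0]
force: [0.5, 0.9, 0.8]
finger_gap: 0.006
finger_force: 0.0
[-0.04949497  0.6432626   0.01955156  2.10676207 -0.03083251  0.39364209
  0.43772025]
```

View pics/e1c.png

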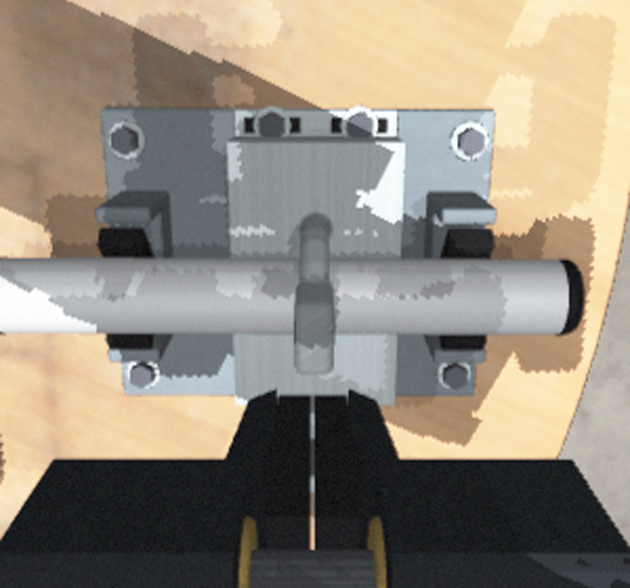

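```bash
python3 -m jog '[[[0.4,-0.83,0],0],[[0.4,-0.83,0],0],[[0.4,-0.83,0],0],[[0.4,-0.83,0],0],[[0,0,0],0],[[0,0,-0.8],0],[[0,0,-1],0],[[0,0,-1],0],[[0,0,-0.8],0],[[0,0,-0.3],0],[[0,0,0],0],[[0,0,0],0]]'
```

```text
clock: 17.45
tcp_pos: [0.5194, -0.128, 0.0599]
tool_rot: [0.0, 0.534, 0.845, 0.0]
force: [-0.1, -0.1, -0.5]
finger_gap: 0.007
finger_force: 0.0
```

```bash
python3 -m jog '[[[-0.085,0.18,0],0],[[-0.085,0.18,0],0],[[0,0,0],0]]'; python3 -m jog '[[[-0.04,0.09,0],0],[[-0.04,0.09,0],0],[[0,0,0],0]]'
```

```text
clock: 17.82
tcp_pos: [0.5138, -0.1165, 0.0594]
tool_rot: [-0.0, 0.534, 0.845, 0.0]
force: [0.5, -0.5, 0.3]
finger_gap: 0.008
finger_force: 0.0
clock: 18.2
tcp_pos: [0.5115, -0.1117, 0.0591]
tool_rot: [-0.0, 0.534, 0.845, 0.0]
force: [0.2, -0.1, -0.4]
finger_gap: 0.006
finger_force: 0.0
```

```bash
for i in 1 2 3; do python3 -m jog '[[[-0.04,0.09,0],0],[[-0.04,0.09,0],0],[[0,0,0],0]]' | egrep 'tcp|force:'; done
```

```text
tcp_pos: [0.5094, -0.1072, 0.0592]
force: [0.7, -1.1, -0.8]
finger_force: 1.3
tcp_pos: [0.5066, -0.1012, 0.0592]
force: [0.7, -3.8, -1.7]
finger_force: 1.8
tcp_pos: [0.5044, -0.0964, 0.0592]
force: [1.9, -5.2, 0.1]
finger_force: 2.7
```

```bash
for i in 1 2 3; do python3 -m jog '[[[-0.04,0.09,0],0],[[0,0,0],0],[[0,0,0],0]]' | egrep 'clock|tcp|force:'; done
```

```text
clock: 19.7
tcp_pos: [0.5034, -0.0945, 0.0592]
force: [1.4, -7.5, -1.5]
finger_force: 3.4
clock: 20.08
tcp_pos: [0.5029, -0.0933, 0.0593]
force: [3.2, -9.6, -2.9]
finger_force: 5.0
clock: 20.45
tcp_pos: [0.5028, -0.0931, 0.0594]
force: [3.8, -15.4, -4.7]
finger_force: 7.7
```

```bash
python3 -m jog '[[[-0.03,0.07,0],0],[[0,0,0],0],[[0,0,0],0]]' | egrep 'tcp|force:'; python3 -m jog '[[[0.1,-0.2,0],0],[[0.2,-0.4,0],0],[[0.2,-0.5,0],0],[[0.2,-0.5,0],0],[[0,0,0.5],0],[[0,0,1],0],[[0,0,1],0],[[0,0,1],0],[[0,0,0],0],[[0,0,0],0]]'
python3 - <<'E'
from h import *
f=grab_frame('wrist'); save(f,'g1.png'); t=grab_frame('top'); save(t,'g_top.png'); c=lambda x,y,w,h,k,im:cv2.resize(im[y:y+h,x:x+w,::-1],None,fx=k,fy=k,interpolation=2)
E
```

```text
tcp_pos: [0.5028, -0.093, 0.0595]
force: [4.6, -19.4, -5.3]
finger_force: 9.9
clock: 22.08
tcp_pos: [0.5204, -0.1331, 0.1641]
tool_rot: [-0.0, 0.534, 0.845, 0.0]
force: [0.2, -0.0, 0.3]
finger_gap: 0.006
finger_force: 0.0
```

```bash
python3 -c "
from station import *
print(hand_in())"
```

```text
the job is handed in; nothing more can be done
None
```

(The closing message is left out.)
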